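# Pack the bamboo pot under the snack box's top tray

### The arm

A 6-joint arm with a two-finger parallel gripper is mounted at the origin on the work surface. World frame = base frame: x ahead of the robot, y to its left, z up, the work surface at z = 0. Lengths are in m, angles in rad, forces in N, time in s.
With the tool pointing down it reaches from about 0.275 to 0.875 m from the base axis. Payload 12.5 kg.
Tool frame: the origin (TCP) lies midway between the tips of the shut fingers; the grasp point (between the pads) lies 19 mm behind it; z points along the fingers, y is the direction in which the jaws open and shut (so a half turn about z gives the same grasp; the last joint's range is limited). The gripper opens to 85 mm and grips with 20 to 120 N. Pads are 22 mm wide; open, the fingers measure 114 mm over their backs; the gripper's body (76 mm by 85 mm) begins 54 mm behind the grasp point. The pads swing forward as they close: fully open they stand 13 mm farther back than shut.
Start: joints at [-1.24, 0.351, 1.652, -0, 1.139, -0.085], TCP at [0.222, -0.503, 0.206] pointing down, gripper open.
Joint ranges: [-2.75, 2.75], [-0.79, 2.1], [0.01, 2.65], [-1.57, 4.71], [0.07, 3.14], [-2.87, 2.87]. Speed limits (rad/s): [2.22, 2.22, 2.79, 3.14, 3.14, 3.14].

### API

Orientations are given as [roll, pitch, yaw] about the fixed x, y, z axes, in that order (R = Rz(yaw) Ry(pitch) Rx(roll)).
In Python, from workcell import bot gives the robot as it stands.
- The arm moves only by the shell command python3 -m handwheel 'ROWS' [OPENING] [FORCE]. ROWS is JSON, a list that holds one entry, the list of rows, each a list of 4 numbers: the shift along the tool's x, y, z in m, then the turn about the tool's z in rad. In form: [[[dx, dy, dz, turn], ...]]. A call has 1 to 20 rows; each row shifts and turns the commanded pose from where the row before left it, along the tool's axes as they then stand; what a row does not reach is not made up. A row lasts 1/10 s, in which the tool goes at most 50 mm and 8.59 degrees, less where a joint would pass 70% of its speed; a pose out of reach is approached as far as the arm can. A call is refused whole if a number of a shift passes 0.05 or a number of a turn 0.15, either way. A call with a gripper value outside its range is refused whole. OPENING is the finger opening in m, from 0 to 0.0854, set as the call begins (- or left out, the last holds). The fingers move at their own pace and stop on an object; FORCE is the grip in N (left out, the last holds). Time passes only in rows, so rows that do not move let the fingers close. It gives the time, the measured TCP pose, the force and the opening at its end, in the units of the state.
- bot.state(): the state, without advancing time (a new reading comes with each control period).
- bot.read_camera(name): name is "scene" or "top" or "wrist"; returns a dict with "frame" (384x512x3 uint8, red, green, blue), "range_z" (384x512 float32, m along the optical axis (not along the pixel's ray), 0 where there is no reading), "camera_matrix" (3x3 intrinsics, pixels), "k1" (the pictures are not rectified: a ray, as slopes to the right and down, at radius r is drawn at 1 + k1 r^2 times it, then the intrinsics apply), "rvec" (rotation vector, rad) and "tvec" (3), from world to camera coordinates, as OpenCV has them. Camera axes: x right, y down, z forward; pixel columns grow to the right and rows downward; lengths in m; the calibration is good to about 2 mm. A picture is of the moment at which its call begins.
- bot.finish_job(): hands the job in, once; it reports no verdict.
The state is a dict: "time": time; "q": joint angles; "joint_velocities": joint speeds; "joint_efforts": joint torques, N m; "tool_pos": TCP position; "tcp_rot": TCP orientation; "wrist_force": force on the tool from outside, world axes, zero at the start; "wrist_torque": the same for the moment, N m; "width": finger opening in m.
Only numpy, scipy, OpenCV 4.12 (cv2) and the standard library are available. Lean on these libraries where they do the work, as an engineer would, in place of code of your own. Each camera call takes 0.05 s, during which the arm holds its last target.

### The job

On the high chair's tray, take the snack box's top tray by its handle and swing it up and back until it rests fully open, then set the low lidded bamboo pot upright in the empty compartment underneath. Bring the top tray back over and lower it gently, without letting it drop, until it is fully home on the box. Leave the tall bamboo cup, the duck and the bowl where they are.

Things in the scene. Friction and masses are not known exactly. Their poses are not given: they have to be found in the camera images.
- snack_box: Grey open-topped snack box fixed to the chair's tray, 130 (x) x 156 (y) x 55 mm high. Origin: centre of its underside, at height 0. Its x axis points to its back, where the top tray swings to; z is up. A white top tray (130 x 154 x 22 mm, a clear spoon fixed in it) covers it, carried by steel arms outside its y sides; closed, the tray's rim is at height 77 mm.
- compartment_floor (a point): Centre of the compartment's floor inside the snack box, at height 4 mm. Compartment 122 (x) x 148 (y) mm, 51 mm deep, walls 4 mm thick. Axes as the box's. Hidden under the top tray until that is open.
- tray_arm (a joint): Angle q (rad) of the tray's 70 mm arms: 0 closed, 2.44 fully open (stop), top at 1.22. The tray stays level; from closed it and its handle move 70 mm*(cos 20deg - cos(20deg+q)) along box +x and 70 mm*(sin(20deg+q) - sin 20deg) up: 46 mm up at the top, 132 mm back and at its first height when open. Free hinges: let go, it falls to the nearer end and stays there. Tray and arms: 0.2 kg.
- tray_handle (a point): Centre of the bar of the bamboo handle that stands in the middle of the top tray: bar 12 mm (box x) x 72 mm (box y) x 16 mm high, closed 112 mm above the chair's tray and 35 mm above the tray's rim, on a post at each end (52 mm free between the posts). Axes as the box's.
- pot_center (a point): Low round bamboo pot with its lid on, 46 mm across and 38 mm high, loose, solid, about 70 g; the point is its centre, 19 mm above its underside; z is up along its axis.
- cup_center (a point): Tall open bamboo cup, 60 mm across the rim, 85 mm high, loose; leave it. Point: centre, half-way up.
- duck_center (a point): Hard vinyl duck, about 80 mm long and 69 mm high, loose; leave it. Point: on the axis of its body, 30 mm up.
- bowl_center (a point): Coral silicone bowl, 116 mm across, 45 mm high, loose; leave it. Point: centre, half-way up.

How it is judged:
On the way, in this order (a step that is already met when the one before it is completed fails the run):
1. the top tray is swung fully open (arm angle above 2.2 rad) (value of joint tray_arm above 2.2 rad), for 0.2 s.
2. the pot stands in the compartment, released, with the top tray still open (x of pot_center in the frame of snack_box between -0.045 and 0.045 m and y of pot_center in the frame of snack_box between -0.058 and 0.058 m and z of pot_center in the frame of snack_box below 0.033 m and angle between pot_center's own z axis and vertical below 0.17 rad and value of joint tray_arm above 1.6 rad and contact force between the fingers and pot below 0.2 N), for 0.2 s.
At the end, for the whole second after the job is handed in: The pot stands upright (within 10 degrees) on the floor of the snack box's compartment and the top tray is closed (arm angle below 0.08 rad, tray within about 5 mm of home) (x of pot_center in the frame of snack_box between -0.045 and 0.045 m and y of pot_center in the frame of snack_box between -0.058 and 0.058 m and z of pot_center in the frame of snack_box below 0.033 m and angle between pot_center's own z axis and vertical below 0.17 rad and value of joint tray_arm below 0.08 rad); the robot touches nothing.
It fails at once if the tall bamboo cup is moved by more than 30 mm (distance of cup_center from where it was at the start of the episode above 0.03 m).
It fails at once if the rubber duck is moved by more than 30 mm (distance of duck_center from where it was at the start of the episode above 0.03 m).
It fails at once if the coral bowl is moved by more than 30 mm (distance of bowl_center from where it was at the start of the episode above 0.03 m).
It fails at once if the top tray drops or is slammed shut (arm closing faster than 6 rad/s) (velocity of joint tray_arm below -6 rad/s).
It also fails if it takes over 72 s, if anything falls off the work surface, if the arm or the gripper's body presses on something with over 40 N, if the wrist force passes 120 N, or if a joint passes its speed limit or range.

## Working session

There is one attempt and no reset: what is moved stays moved. The work goes in short steps, Python scripts to look and compute and a shell command to move; the robot and the scene stay as the last step left them, time stands still between calls to the robot, and variables do not carry over. Pictures are saved under pics/ and viewed, and the job is handed in when it is done.

```bash
ls; mkdir -p pics
cat > h.py <<'E'
import numpy as np, cv2
from workcell import bot
def cam(n):
    c=bot.read_camera(n); c['R']=cv2.Rodrigues(np.array(c['rvec'],float))[0]; c['t']=np.array(c['tvec'],float).ravel(); c['K']=np.array(c['camera_matrix'],float); return c
def save(c,f): cv2.imwrite('pics/'+f,c['frame'][:,:,::-1])
def slopes(c,u,v):
    K=c['K'];k=float(np.ravel(c['k1'])[0])
    x=(np.asarray(u,float)-K[0,2])/K[0,0];y=(np.asarray(v,float)-K[1,2])/K[1,1]
    rd=np.hypot(x,y);r=rd.copy() if hasattr(rd,'copy') else rd
    for _ in range(20): r=rd/(1+k*r*r)
    s=1/(1+k*r*r); return x*s,y*s
def onplane(c,u,v,z):
    x,y=slopes(c,u,v);d=np.stack([x,y,np.ones_like(x)],-1)@c['R'];o=-c['R'].T@c['t']
    return o+d*((z-o[2])/d[...,2])[...,None]
def cloud(c):
    v,u=np.mgrid[:384,:512];x,y=slopes(c,u,v);z=c['range_z']
    p=(np.stack([x*z,y*z,z],-1)-c['t'])@c['R'];p[z<=0]=np.nan;return p
E
python3 - <<'E'
from h import *
for n in ['scene','top','wrist']:
    c=cam(n);save(c,n+'0.png');p=cloud(c);print(n,-c['R'].T@c['t'],c['k1'],np.nanmin(p,(0,1)),np.nanmax(p,(0,1)))
print(bot.state())
E
```

```text
pics
scene [0.98204354 0.3895381  0.64047487] -0.045835480591728206 [-1.75586362 -2.48095479 -0.77100517] [1.28132524 0.83129107 0.36777657]
top [0.48319873 0.08049796 0.73084803] -0.07857159828972402 [ 0.21335281 -1.25912718 -0.76479905] [1.70865002 1.18531199 0.1235112 ]
wrist [ 0.28885816 -0.47339846  0.37372531] -0.09711141806196728 [-0.56989298 -1.86280296 -0.75776239] [ 0.93280493 -0.1589252   0.32655422]
{'time': 0.15, 'q': array([-1.23958574e+00,  3.51087299e-01,  1.65222066e+00, -3.36151360e-05,
        1.13905140e+00, -8.45819442e-02]), 'joint_velocities': array([ 1.47740686e-03, -2.19413786e-03, -2.01965246e-03,  9.66191024e-04,
        3.39750780e-05,  6.86341482e-04]), 'joint_efforts': array([ 1.21670058e-03, -5.06249249e+01, -2.91502136e+01, -1.69906781e-05,
        3.31253555e-03, -3.34746392e-05]), 'tool_pos': array([ 0.22210086, -0.50290404,  0.20581733]), 'tcp_rot': array([-3.14082611e+00, -3.43614655e-05,  4.15806597e-01]), 'wrist_force': array([0.05675472, 0.13033037, 0.05498006]), 'wrist_torque': array([ 0.00471535, -0.03592659, -0.03932282]), 'width': 0.08522683768415652}
```

View pics/top0.png

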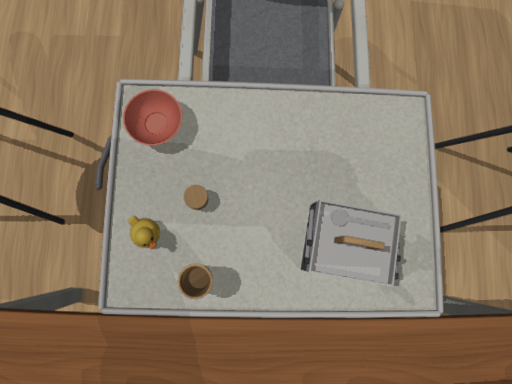

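View pics/scene0.png

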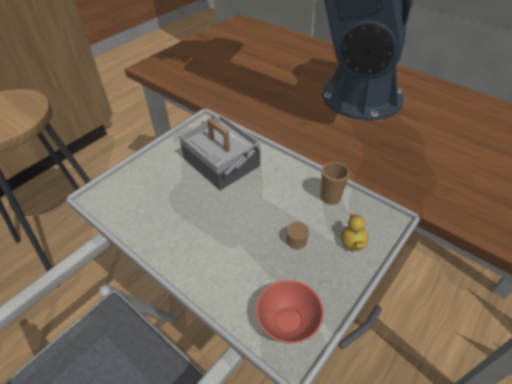

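Run:
```python
from h import *
c=cam('top');s=cam('scene')
p=cloud(c)
a=cv2.resize(c['frame'][190:295,290:415],None,fx=5,fy=5,interpolation=2)
b=cv2.resize(s['frame'][95:200,165:275],None,fx=5,fy=5,interpolation=2)
cv2.imwrite('pics/ct.png',a[:,:,::-1]);cv2.imwrite('pics/cs.png',b[:,:,::-1])
for n,(u,v) in dict(tray=(260,200),handle=(362,242),traybot=(340,262),pot=(196,197),bowl=(155,120),cup=(200,280),rim=(185,270),duck=(145,232),desk=(260,350)).items(): print(n,p[v,u].round(4))
ps=cloud(s)
for (u,v) in [(220,125),(212,148),(298,232)]: print(ps[v,u].round(4))
```

```text
tray [ 0.5789  0.0301 -0.0019]
handle [ 0.4965 -0.1337  0.1192]
traybot [ 0.4612 -0.1127  0.06  ]
pot [0.5762 0.1533 0.0385]
bowl [0.7373 0.2479 0.0033]
cup [0.4209 0.1429 0.0028]
rim [0.4437 0.1629 0.0776]
duck [0.5074 0.2381 0.0662]
desk [ 0.2915  0.0253 -0.0017]
[ 0.4967 -0.1242  0.1202]
[ 0.5175 -0.1384  0.0571]
[0.5829 0.1623 0.0378]
```

View pics/ct.png

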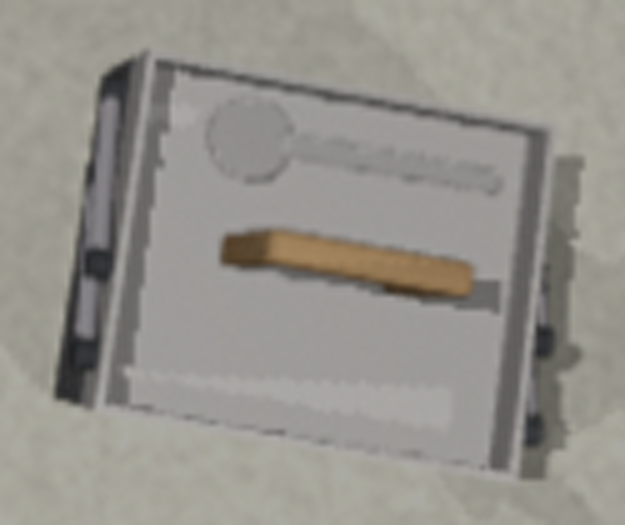

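View pics/cs.png

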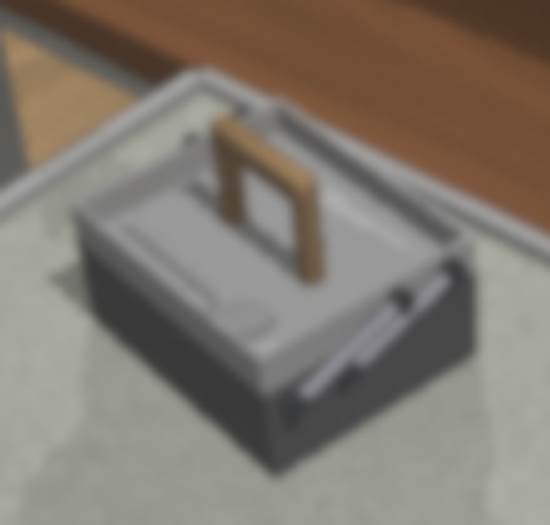

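Run:
```python
from h import *
c=cam('top');p=cloud(c);s=cam('scene');ps=cloud(s)
print('top arm');
for (x,y) in [(106,110),(103,150),(100,200),(97,265),(88,310),(85,352),(545,340),(535,430)]:
    print(p[190+y//5,290+x//5].round(3))
print('scene arm')
for (x,y) in [(305,390),(330,365),(355,345),(400,300),(350,375),(380,345),(420,305),(445,280),(460,265)]:
    print(ps[95+y//5,165+x//5].round(3))
# handle
hsv=cv2.cvtColor(c['frame'],cv2.COLOR_RGB2HSV)
for nm,cc,pp in (('top',c,p),('scene',s,ps)):
    m=(pp[...,2]>0.110)&(pp[...,2]<0.13)&(abs(pp[...,0]-.5)<.15)&(abs(pp[...,1]+.13)<.15)
    q=pp[m];print(nm,m.sum(),q.mean(0),cv2.minAreaRect((q[:,:2]*1000).astype(np.float32)))
m=(p[...,2]>0.068)&(p[...,2]<0.09)&(abs(p[...,0]-.5)<.15)&(abs(p[...,1]+.13)<.15)
q=p[m];print('rim',m.sum(),cv2.minAreaRect((q[:,:2]*1000).astype(np.float32)))
# pot
for nm,pp in (('top',p),('scene',ps)):
    m=(pp[...,2]>0.033)&(pp[...,2]<0.045)&(abs(pp[...,0]-.578)<.05)&(abs(pp[...,1]-.155)<.05)
    q=pp[m];print('pot',m.sum(),cv2.minEnclosingCircle((q[:,:2]*1000).astype(np.float32)),np.median(q[:,2]))
def blob(x0,y0,r,z0,z1):
    o=[]
    for pp in (p,ps):
        m=(pp[...,2]>z0)&(pp[...,2]<z1)&(np.hypot(pp[...,0]-x0,pp[...,1]-y0)<r)
        if m.sum()>2: o.append(cv2.minEnclosingCircle((pp[m][:,:2]*1000).astype(np.float32)))
    return o
print('bowl',blob(.737,.248,.1,.035,.06));print('cup',blob(.43,.15,.07,.07,.1));print('duck',blob(.507,.238,.08,.01,.08))
```

```text
top arm
[ 0.552 -0.062  0.05 ]
[ 0.536 -0.058  0.059]
[ 0.518 -0.057  0.066]
[ 0.494 -0.052  0.077]
[ 0.478 -0.051  0.067]
[ 0.465 -0.049  0.076]
[ 0.47  -0.218  0.075]
[ 0.438 -0.212  0.076]
scene arm
[ 0.554 -0.059  0.048]
[ 0.539 -0.057  0.054]
[ 0.526 -0.053  0.059]
[ 0.498 -0.049  0.069]
[ 0.53  -0.054  0.042]
[ 0.501 -0.06   0.038]
[ 0.487 -0.046  0.06 ]
[ 0.47  -0.045  0.065]
[ 0.461 -0.043  0.07 ]
top 317 [ 0.49660528 -0.13622476  0.11922067] ((496.8033142089844, -137.1854248046875), (71.739501953125, 12.357076644897461), 80.56465911865234)
scene 138 [ 0.4998497  -0.13117145  0.11643401] ((497.4887390136719, -135.5264129638672), (71.66986083984375, 13.347564697265625), 82.38716125488281)
rim 1008 ((496.1086120605469, -137.13226318359375), (173.065673828125, 131.13975524902344), 81.67697143554688)
pot 458 ((577.4954833984375, 155.79898071289062), 22.99153709411621) 0.03775707676823218
pot 335 ((578.6439819335938, 157.4925537109375), 23.194368362426758) 0.03686210426537626
bowl [((730.2249755859375, 244.1158447265625), 58.208778381347656), ((730.6117553710938, 246.7755126953125), 57.685848236083984)]
cup [((426.2725830078125, 144.80368041992188), 30.192476272583008), ((427.16253662109375, 146.43585205078125), 30.84191131591797)]
duck [((508.2303771972656, 249.70782470703125), 36.342594146728516), ((509.4562683105469, 252.78494262695312), 37.05828094482422)]
```

The handle is at about (0.497, −0.136). The box is yawed by about −0.15 rad. The arms slope up towards the robot, so the back is world +x.

```bash
python3 -m handwheel '[[[0,0,0,-0.143],[0,0,0,-0.143],[0,0,0,-0.143],[0,0,0,-0.143],[0,0,0,-0.143],[0,0,0,-0.143],[0,0,0,-0.143],[0,0,0,0]]]' 0.06 && python3 -m handwheel '[[[0.02,0.01,0,0],[0.025,0.0135,0,0],[0.025,0.0135,0,0],[0.025,0.0135,0,0],[0.025,0.0135,0,0],[0.025,0.0135,0,0],[0.025,0.0135,0,0],[0.025,0.0135,0,0],[0.025,0.0135,0,0],[0.025,0.0135,0,0],[0.025,0.0135,0,0],[0.025,0.0135,0,0],[0.025,0.0135,0,0],[0.025,0.0135,0,0],[0.025,0.0135,0,0],[0.025,0.0135,0,0],[0.01,0.005,0,0],[0,0,0,0]]]'
python3 - <<'E'
from h import *
c=cam('wrist');save(c,'w1.png');p=cloud(c)
m=(p[...,2]>0.108)&(p[...,2]<0.13)&(abs(p[...,0]-.497)<.07)&(abs(p[...,1]+.136)<.07)
q=p[m];print(len(q),q.mean(0),cv2.minAreaRect((q[:,:2]*1000).astype(np.float32)))
E
```

```text
time: 1.15
tool_pos: [0.2222, -0.5031, 0.2062]
tcp_rot: [-3.142, -0.0, 1.419]
wrist_force: [-0.4, -0.1, 0.4]
width: 0.06
time: 2.95
tool_pos: [0.4996, -0.1356, 0.2061]
tcp_rot: [-3.141, -0.0, 1.416]
wrist_force: [-0.1, -0.9, 0.1]
width: 0.0603
1260 [ 0.49615798 -0.13298     0.11967734] ((495.549560546875, -135.4105224609375), (71.85922241210938, 11.478044509887695), 81.15011596679688)
```

View pics/w1.png

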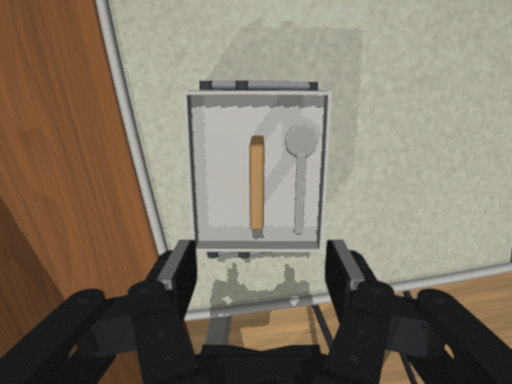

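The wrist view shows the handle bar at pixel (257,182), parallel to the pads. I'm correcting 3 mm and descending.

```bash
python3 -m handwheel '[[[-0.001,-0.003,0.01,0],[0,0,0.02,0],[0,0,0.02,0],[0,0,0.02,0],[0,0,0.02,0],[0,0,0.015,0],[0,0,0.008,0],[0,0,0,0],[0,0,0,0]]]' && python3 -m handwheel '[[[0,0,0,0],[0,0,0,0],[0,0,0,0],[0,0,0,0],[0,0,0,0],[0,0,0,0],[0,0,0,0],[0,0,0,0]]]' 0.0 50
python3 - <<'E'
import numpy as np
q=np.linspace(0,2.44,21);a=np.radians(20)
x=70*(np.cos(a)-np.cos(a+q));z=70*(np.sin(a+q)-np.sin(a))
for d in zip(np.diff(x).round(1),np.diff(z).round(1),x[1:].round(1),z[1:].round(1)):print(*d)
E
```

```text
time: 3.9
tool_pos: [0.4961, -0.1373, 0.0936]
tcp_rot: [3.141, 0.0, 1.416]
wrist_force: [0.4, 0.1, -0.3]
width: 0.06
time: 4.7
tool_pos: [0.496, -0.1368, 0.0935]
tcp_rot: [-3.142, 0.0, 1.417]
wrist_force: [-2.5, -0.1, 6.8]
width: 0.0082
3.4 7.8 3.4 7.8
4.3 7.4 7.7 15.2
5.2 6.8 12.9 22.0
6.0 6.1 18.9 28.0
6.7 5.3 25.6 33.4
7.3 4.5 32.9 37.8
7.8 3.5 40.6 41.4
8.1 2.6 48.7 44.0
8.4 1.6 57.1 45.5
8.5 0.5 65.7 46.1
8.5 -0.5 74.2 45.6
8.4 -1.5 82.6 44.0
8.1 -2.5 90.7 41.5
7.8 -3.5 98.5 37.9
7.3 -4.4 105.8 33.5
6.7 -5.3 112.5 28.2
6.0 -6.1 118.5 22.1
5.2 -6.8 123.7 15.4
4.4 -7.3 128.0 8.0
3.4 -7.8 131.5 0.2
```

```bash
python3 -m handwheel '[[[0,0.0034,-0.0078,0],[0,0.0043,-0.0074,0],[0,0.0052,-0.0068,0],[0,0.006,-0.0061,0],[0,0,0,0],[0,0,0,0]]]'
python3 - <<'E'
from h import *
for n in ['wrist','top']: save(cam(n),n+'2.png')
E
```

```text
time: 5.3
tool_pos: [0.5149, -0.1397, 0.1218]
tcp_rot: [-3.142, 0.0, 1.417]
wrist_force: [-5.0, -0.5, 4.3]
width: 0.0083
```

View pics/wrist2.png

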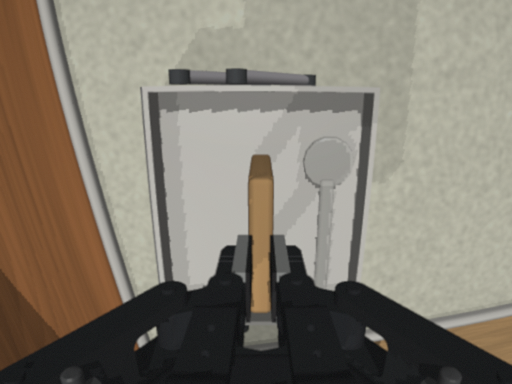

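The picture shows the bar at (260,235) held between the pads and the tray lifting (larger in view). Forces are small, so I'm continuing the arc.

```bash
python3 -m handwheel '[[[0,0.0067,-0.0053,0],[0,0.0073,-0.0045,0],[0,0.0078,-0.0035,0],[0,0.0081,-0.0026,0],[0,0.0084,-0.0016,0],[0,0.0085,-0.0005,0],[0,0.0085,0.0005,0],[0,0.0084,0.0015,0],[0,0,0,0]]]' && python3 -m handwheel '[[[0,0.0081,0.0025,0],[0,0.0078,0.0035,0],[0,0.0073,0.0044,0],[0,0.0067,0.0053,0],[0,0.006,0.0061,0],[0,0.0052,0.0068,0],[0,0.0044,0.0073,0],[0,0.0034,0.0078,0],[0,0,0,0],[0,0,0,0]]]'
python3 - <<'E'
from h import *
c=cam('top');save(c,'top3.png');save(cam('scene'),'scene3.png')
E
```

```text
time: 6.3
tool_pos: [0.5791, -0.1499, 0.1372]
tcp_rot: [3.14, 0.0, 1.417]
wrist_force: [1.6, -1.8, 5.8]
width: 0.0084
time: 7.3
tool_pos: [0.626, -0.1571, 0.0935]
tcp_rot: [-3.141, 0.0, 1.417]
wrist_force: [-1.4, -3.0, 7.5]
width: 0.0082
```

View pics/scene3.png

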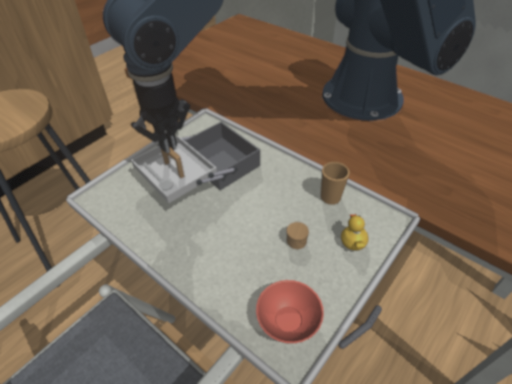

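The tray is open, at (175,168), with the empty compartment visible at (225,150). I'm releasing and rising.

```bash
python3 -m handwheel '[[[0,0,0,0],[0,0,0,0],[0,0,0,0],[0,0,0,0],[0,0,-0.01,0],[0,0,-0.03,0],[0,0,-0.04,0],[0,0,-0.04,0],[0,0,0,0]]]' 0.06
python3 - <<'E'
from h import *
c=cam('top');save(c,'top4.png');p=cloud(c);s=cam('scene');ps=cloud(s)
# box rim z .05-.06 in box region
y=-0.15;bx=np.array([np.cos(y),np.sin(y)]);by=np.array([-np.sin(y),np.cos(y)]);o=np.array([.4962,-.136])
for n,pp in (('top',p),('scene',ps)):
    d=pp[...,:2]-o;X=d@bx;Y=d@by
    m=(abs(X)<.08)&(abs(Y)<.1)&(pp[...,2]>.047)&(pp[...,2]<.063)&(X<.06)
    print(n,m.sum(),X[m].min(),np.percentile(X[m],[2,98]),Y[m].min(),Y[m].max())
    m=(abs(X)<.05)&(abs(Y)<.05);print(' floor',np.nanmedian(pp[m][:,2]))
    m=(abs(X-.132)<.02)&(abs(Y)<.06)&(pp[...,2]>.105)&(pp[...,2]<.13);q=pp[m]
    print(' handle',len(q),cv2.minAreaRect((q[:,:2]*1000).astype(np.float32)),np.median(q[:,2]))
    m=(pp[...,2]>0.033)&(pp[...,2]<0.045)&(abs(pp[...,0]-.578)<.05)&(abs(pp[...,1]-.155)<.05)
    q=pp[m];print(' pot',cv2.minEnclosingCircle((q[:,:2]*1000).astype(np.float32)))
E
```

```text
time: 8.3
tool_pos: [0.6284, -0.1577, 0.2205]
tcp_rot: [3.132, 0.002, 1.417]
wrist_force: [0.5, -0.3, -0.8]
width: 0.0596
top 845 -0.06543639790360925 [-0.06433274  0.05804874] -0.08706877191457237 0.08467711745138796
 floor 0.003956538972139872
 handle 341 ((625.945068359375, -157.8575897216797), (71.64649200439453, 12.97599983215332), 81.2374496459961) 0.11902710640916292
 pot ((577.6056518554688, 155.87200927734375), 23.142807006835938)
scene 462 -0.06565662888817458 [-0.06435945  0.05603838] -0.08616015862761986 0.08690412121877211
 floor 0.00319176752767007
 handle 184 ((625.947509765625, -153.82135009765625), (70.20980072021484, 13.009809494018555), 82.01451110839844) 0.11712089115774946
 pot ((578.84619140625, 157.64427185058594), 23.540122985839844)
```

View pics/top4.png

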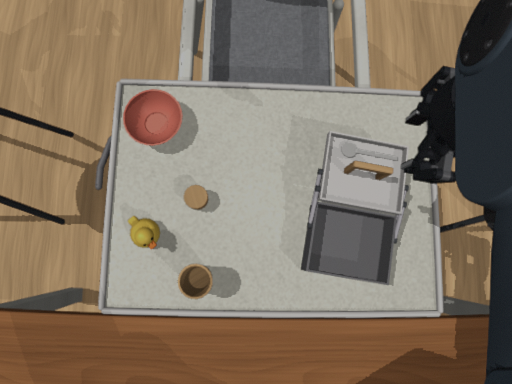

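Fully open is confirmed: the handle moved 131 mm back and the compartment floor is visible at (350,245). Going to the pot at (0.578, 0.1565).

```bash
python3 -m handwheel '[[[0.0156,-0.005,0,0],[0.0216,-0.007,0,0],[0.0216,-0.007,0,0],[0.0216,-0.007,0,0],[0.0216,-0.007,0,0],[0.0216,-0.007,0,0],[0.0216,-0.007,0,0],[0.0216,-0.007,0,0],[0.0216,-0.007,0,0],[0.0216,-0.007,0,0],[0.0216,-0.007,0,0],[0.0216,-0.007,0,0],[0.0216,-0.007,0,0],[0.0216,-0.007,0,0],[0.006,-0.002,0,0],[0,0,0,0],[0,0,0,0]]]' 0.075
python3 - <<'E'
from h import *
c=cam('wrist');save(c,'w5.png');p=cloud(c)
m=(p[...,2]>0.033)&(p[...,2]<0.045)&(abs(p[...,0]-.578)<.05)&(abs(p[...,1]-.155)<.05)
q=p[m];print(len(q),cv2.minEnclosingCircle((q[:,:2]*1000).astype(np.float32)))
E
```

```text
time: 10.1
tool_pos: [0.5753, 0.1565, 0.213]
tcp_rot: [-3.141, 0.001, 1.417]
wrist_force: [-1.4, -0.5, -0.1]
width: 0.075
1420 ((577.5081787109375, 156.93569946289062), 23.0070743560791)
```

View pics/w5.png

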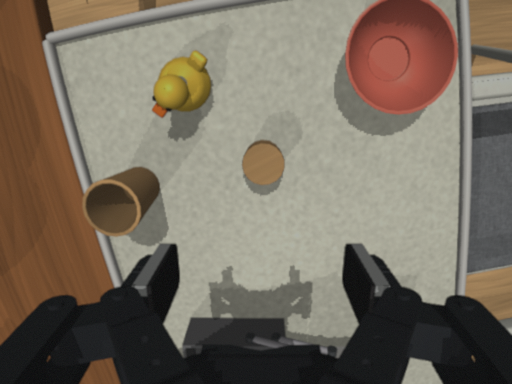

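The pot is at pixel (264,163), with the duck, cup and bowl well clear. I'm descending to TCP z ≈ 0.006.

```bash
python3 -m handwheel '[[[0,0.0025,0.01,0],[0,0,0.025,0],[0,0,0.025,0],[0,0,0.025,0],[0,0,0.025,0],[0,0,0.025,0],[0,0,0.025,0],[0,0,0.02,0],[0,0,0.015,0],[0,0,0.008,0],[0,0,0.004,0],[0,0,0,0],[0,0,0,0]]]' && python3 -m handwheel '[[[0,0,0,0],[0,0,0,0],[0,0,0,0],[0,0,0,0],[0,0,0,0],[0,0,0,0],[0,0,0,0]]]' 0.03 40
```

```text
time: 11.45
tool_pos: [0.5786, 0.1566, 0.0073]
tcp_rot: [3.14, -0.0, 1.417]
wrist_force: [-0.5, -0.3, -0.2]
width: 0.0749
time: 12.15
tool_pos: [0.5784, 0.1566, 0.0076]
tcp_rot: [3.141, -0.0, 1.417]
wrist_force: [-1.8, -0.8, 7.6]
width: 0.0429
```

```bash
python3 -m handwheel '[[[0,0,-0.005,0],[0,0,-0.015,0],[0,0,-0.03,0],[0,0,-0.03,0],[0,0,-0.03,0],[0,0,-0.02,0],[0,0,-0.01,0],[0,0,0,0]]]' && python3 -m handwheel '[[[-0.01,-0.001,0,0],[-0.0215,-0.003,0,0],[-0.0215,-0.003,0,0],[-0.0215,-0.003,0,0],[-0.0215,-0.003,0,0],[-0.0215,-0.003,0,0],[-0.0215,-0.003,0,0],[-0.0215,-0.003,0,0],[-0.0215,-0.003,0,0],[-0.0215,-0.003,0,0],[-0.0215,-0.003,0,0],[-0.0215,-0.003,0,0],[-0.0215,-0.003,0,0],[-0.0215,-0.003,0,0],[-0.012,-0.0014,0,0],[0,0,0,0]]]' && python3 -m handwheel '[[[0,0,0,-0.12],[0,0,0,-0.145],[0,0,0,-0.145],[0,0,0,-0.145],[0,0,0,-0.145],[0,0,0,-0.145],[0,0,0,-0.145],[0,0,0,-0.145],[0,0,0,-0.145],[0,0,0,-0.145],[0,0,0,-0.145],[0,0,0,0],[0,0,0,0]]]'
python3 - <<'E'
from h import *
c=cam('wrist');save(c,'w6.png')
c=cam('scene');save(c,'s6.png')
E
```

```text
time: 12.95
tool_pos: [0.5786, 0.1566, 0.1483]
tcp_rot: [3.139, -0.001, 1.417]
wrist_force: [1.0, 0.5, -0.5]
width: 0.0429
time: 14.55
tool_pos: [0.4901, -0.1361, 0.1458]
tcp_rot: [-3.14, -0.0, 1.415]
wrist_force: [-0.5, -0.3, -1.0]
width: 0.0431
time: 15.85
tool_pos: [0.4909, -0.1345, 0.1463]
tcp_rot: [3.141, -0.0, 2.983]
wrist_force: [0.0, -0.0, -0.9]
width: 0.0428
```

View pics/w6.png

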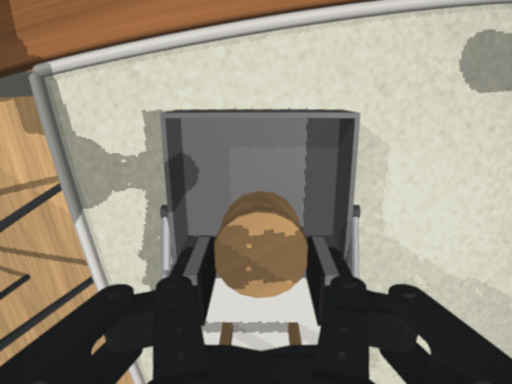

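View pics/s6.png

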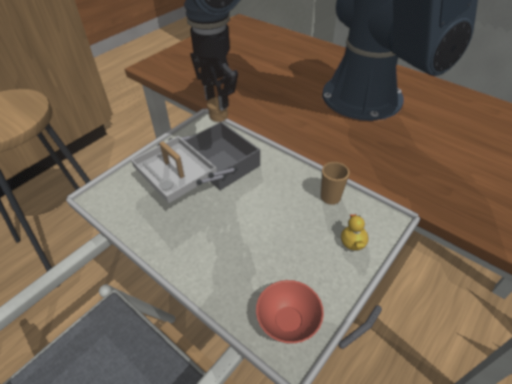

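The pot is held upright at (262,245), over the compartment. I'm lowering it to just touch the floor.

```bash
python3 -m handwheel '[[[0,0,0.01,0],[0,0,0.02,0],[0,0,0.02,0],[0,0,0.02,0],[0,0,0.02,0],[0,0,0.018,0],[0,0,0.012,0],[0,0,0.007,0],[0,0,0.004,0],[0,0,0,0],[0,0,0,0]]]' && python3 -m handwheel '[[[0,0,0.001,0],[0,0,0.001,0],[0,0,0.0005,0],[0,0,0,0]]]'
```

```text
time: 17.05
tool_pos: [0.4912, -0.1352, 0.0161]
tcp_rot: [-3.141, 0.001, 2.987]
wrist_force: [-0.0, -0.4, -1.1]
width: 0.0431
time: 17.45
tool_pos: [0.4909, -0.1351, 0.0131]
tcp_rot: [-3.142, 0.0, 2.987]
wrist_force: [0.4, -1.1, -1.6]
width: 0.043
```

```bash
python3 -m handwheel '[[[0,0,0.001,0],[0,0,0.0005,0],[0,0,0,0],[0,0,0,0]]]'; python3 -m handwheel '[[[0,0,0,0],[0,0,0,0],[0,0,0,0],[0,0,0,0],[0,0,0,0],[0,0,0,0]]]' 0.07; python3 -m handwheel '[[[0,0,-0.01,0],[0,0,-0.025,0],[0,0,-0.03,0],[0,0,-0.03,0],[0,0,-0.03,0],[0,0,-0.03,0],[0,0,-0.03,0],[0,0,-0.01,0],[0,0,0,0],[0,0,0,0]]]'
python3 - <<'E'
from h import *
c=cam('wrist');save(c,'w7.png');p=cloud(c)
y=-0.15;bx=np.array([np.cos(y),np.sin(y)]);by=np.array([-np.sin(y),np.cos(y)]);o=np.array([.4962,-.136])
d=p[...,:2]-o;X=d@bx;Y=d@by
m=(p[...,2]>0.033)&(p[...,2]<0.047)&(abs(X)<.045)&(abs(Y)<.05)
print(m.sum(),cv2.minEnclosingCircle((np.stack([X[m],Y[m]],-1)*1000).astype(np.float32)),np.median(p[m][:,2]),p[m][:,2].std())
E
```

```text
time: 17.85
tool_pos: [0.4909, -0.1351, 0.0117]
tcp_rot: [-3.142, 0.0, 2.987]
wrist_force: [-0.5, 0.1, 1.9]
width: 0.0433
time: 18.45
tool_pos: [0.4909, -0.1351, 0.0116]
tcp_rot: [3.142, -0.0, 2.987]
wrist_force: [-0.7, 0.8, -0.3]
width: 0.0702
time: 19.45
tool_pos: [0.4904, -0.1349, 0.2056]
tcp_rot: [3.141, -0.001, 2.987]
wrist_force: [-0.2, 0.9, -0.0]
width: 0.0701
1509 ((-6.0786356925964355, -0.08213398605585098), 22.777488708496094) 0.042149001447473695 0.0010155613210057952
```

View pics/w7.png

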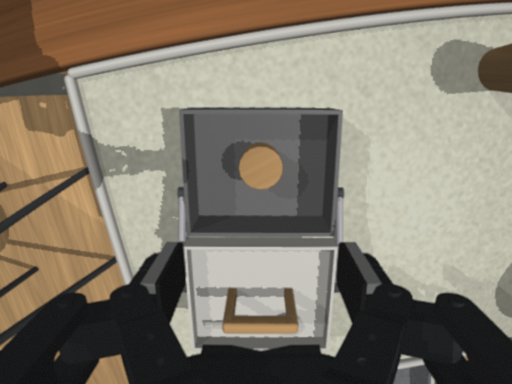

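The pot stands upright at pixel (261,166), at (−6, 0) mm in the box, with its top at 42 mm. Now back to the handle.

```bash
python3 -m handwheel '[[[0,0,0,0.12],[0,0,0,0.145],[0,0,0,0.145],[0,0,0,0.145],[0,0,0,0.145],[0,0,0,0.145],[0,0,0,0.145],[0,0,0,0.145],[0,0,0,0.145],[0,0,0,0.145],[0,0,0,0.145],[0,0,0,0]]]' 0.06; python3 -m handwheel '[[[-0.001,0.01,0,0],[0,0.02,0,0],[0,0.02,0,0],[0,0.02,0,0],[0,0.02,0,0],[0,0.02,0,0],[0,0.018,0,0],[0,0.0094,0,0],[0,0,0,0],[0,0,0,0]]]'
python3 - <<'E'
from h import *
c=cam('wrist');save(c,'w8.png');p=cloud(c)
m=(p[...,2]>0.108)&(p[...,2]<0.13)&(abs(p[...,0]-.626)<.07)&(abs(p[...,1]+.157)<.07)
q=p[m];print(len(q),cv2.minAreaRect((q[:,:2]*1000).astype(np.float32)))
E
```

```text
time: 20.7
tool_pos: [0.4904, -0.1349, 0.2053]
tcp_rot: [-3.139, -0.001, 1.415]
wrist_force: [-0.3, -0.1, 0.1]
width: 0.0599
time: 21.7
tool_pos: [0.6261, -0.1571, 0.2061]
tcp_rot: [-3.141, -0.0, 1.418]
wrist_force: [0.6, 0.4, 0.1]
width: 0.06
1305 ((625.7786254882812, -156.1301727294922), (71.69847106933594, 12.025099754333496), 80.91404724121094)
```

View pics/w8.png

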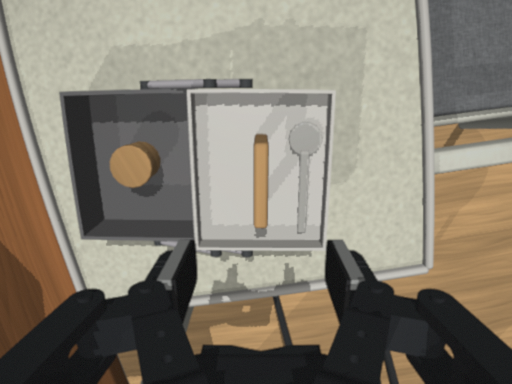

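The bar at (261,182) is centred under the jaws. I'll descend, grip, and reverse the arc.

```bash
python3 -m handwheel '[[[0,0,0.01,0],[0,0,0.02,0],[0,0,0.02,0],[0,0,0.02,0],[0,0,0.02,0],[0,0,0.015,0],[0,0,0.0075,0],[0,0,0,0],[0,0,0,0]]]' && python3 -m handwheel '[[[0,0,0,0],[0,0,0,0],[0,0,0,0],[0,0,0,0],[0,0,0,0],[0,0,0,0],[0,0,0,0],[0,0,0,0]]]' 0.0 50 && python3 -m handwheel '[[[0,-0.0034,-0.0078,0],[0,-0.0044,-0.0073,0],[0,-0.0052,-0.0068,0],[0,-0.006,-0.0061,0],[0,-0.0067,-0.0053,0],[0,-0.0073,-0.0044,0],[0,-0.0078,-0.0035,0],[0,-0.0081,-0.0025,0],[0,0,0,0]]]'
```

```text
time: 22.65
tool_pos: [0.6269, -0.1573, 0.0947]
tcp_rot: [3.141, 0.0, 1.417]
wrist_force: [0.7, 0.3, 0.4]
width: 0.0603
time: 23.45
tool_pos: [0.6273, -0.1574, 0.0948]
tcp_rot: [3.14, 0.0, 1.417]
wrist_force: [0.7, -0.2, 5.7]
width: -0.0001
time: 24.35
tool_pos: [0.5774, -0.1495, 0.1381]
tcp_rot: [-3.141, 0.0, 1.417]
wrist_force: [1.2, 0.1, 0.2]
width: 0.0001
```

The opening reads 0, so the bar was not held. I'm looking before doing anything else.

Run:
```python
from h import *
for n in ['wrist','scene']: save(cam(n),n+'9.png')
print(bot.state()['width'])
```

```text
3.0405625069387026e-05
```

View pics/wrist9.png

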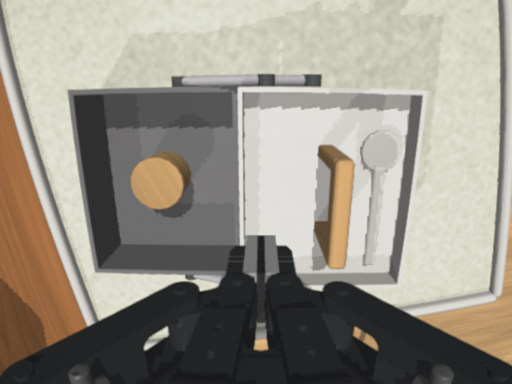

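View pics/scene9.png

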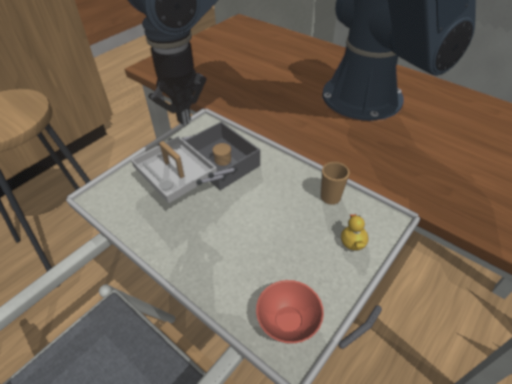

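The tray is still fully open, with the handle intact at (340,205) in the wrist view. The pads had probably only caught the bar's top edge and slipped off. I'm checking the fingertip height against the TCP in the wrist depth.

Run:
```python
from h import *
c=cam('wrist');p=cloud(c);t=bot.state()['tool_pos'];print(t)
for v in range(225,350,10): print(v,[p[v,u].round(3).tolist()[2] for u in (255,262,268,275,285)])
print(p[237,258],p[260,258],p[205,343])
```

```text
[ 0.57828225 -0.1496828   0.13770443]
225 [0.058, 0.059, 0.058, 0.059, 0.059]
235 [0.168, 0.168, 0.169, 0.058, 0.057]
245 [0.178, 0.179, 0.179, 0.179, 0.171]
255 [0.187, 0.187, 0.186, 0.188, 0.18]
265 [0.195, 0.194, 0.195, 0.195, 0.188]
275 [0.201, 0.201, 0.202, 0.204, 0.206]
285 [0.202, 0.2, 0.211, 0.21, 0.21]
295 [0.21, 0.201, 0.213, 0.215, 0.216]
305 [0.21, 0.201, 0.21, 0.221, 0.221]
315 [0.209, 0.2, 0.21, 0.231, 0.232]
325 [0.209, 0.001, 0.211, 0.23, 0.238]
335 [0.208, 0.01, 0.212, 0.231, 0.24]
345 [-0.749, -0.749, nan, 0.231, 0.245]
[ 0.57848835 -0.1385875   0.16982659] [ 0.57867639 -0.13842009  0.19161326] [ 0.62814106 -0.14823543  0.12030996]
```

Run:
```python
from h import *
c=cam('wrist');s=bot.state();t=s['tool_pos'];y=1.417
ex=np.array([np.cos(y),np.sin(y),0])
for x in (0,.011,.02):
  for h in (0,.01,.02,.03,.04):
    P=t+ex*x+[0,0,h]; uv=cv2.projectPoints(P[None],c['rvec'],c['tvec'],c['K'],np.array([float(np.ravel(c['k1'])[0]),0,0,0]))[0].ravel();print(x,h,uv.round(0))
q=cloud(c)[235:275:5,258]; print(((q-t)@ex).round(4),(q-t)[:,2].round(4))
```

```text
0 0 [261. 231.]
0 0.01 [261. 239.]
0 0.02 [261. 247.]
0 0.03 [261. 257.]
0 0.04 [261. 267.]
0.011 0 [261. 212.]
0.011 0.01 [261. 219.]
0.011 0.02 [261. 227.]
0.011 0.03 [261. 235.]
0.011 0.04 [261. 245.]
0.02 0 [261. 196.]
0.02 0.01 [261. 202.]
0.02 0.02 [261. 209.]
0.02 0.03 [261. 217.]
0.02 0.04 [261. 225.]
[0.0109 0.0112 0.0106 0.0114 0.0111 0.0111 0.0114 0.0108] [0.0296 0.0358 0.0395 0.0457 0.0495 0.0537 0.0581 0.0607]
```

The visible fingertips sit higher relative to the TCP than I assumed, so I'll regrip about 18 mm deeper. The tray floor still leaves clearance.

```bash
python3 -m handwheel '[[[0,0,-0.015,0],[0,0,-0.025,0],[0,0,-0.015,0],[0,0,0,0],[0,0.012,0,0],[0,0.015,0,0],[0,0.015,0,0],[0.001,0.006,0,0],[0,0,0,0],[0,0,0,0]]]' 0.06 && python3 -m handwheel '[[[0,0,0.01,0],[0,0,0.02,0],[0,0,0.02,0],[0,0,0.02,0],[0,0,0.015,0],[0,0,0.01,0],[0,0,0,0],[0,0,0,0]]]'
```

```text
time: 25.55
tool_pos: [0.6252, -0.1558, 0.1921]
tcp_rot: [-3.14, -0.0, 1.417]
wrist_force: [-0.9, -0.2, -0.4]
width: 0.0601
time: 26.35
tool_pos: [0.6261, -0.1561, 0.0983]
tcp_rot: [3.141, 0.0, 1.417]
wrist_force: [1.1, -0.2, -0.3]
width: 0.0603
```

```bash
python3 -m handwheel '[[[0,0,0.006,0],[0,0,0.006,0],[0,0,0.005,0],[0,0,0.003,0],[0,0,0,0],[0,0,0,0]]]'
python3 - <<'E'
from h import *
c=cam('wrist');save(c,'w10.png')
E
```

```text
time: 26.95
tool_pos: [0.6259, -0.156, 0.0778]
tcp_rot: [3.142, -0.0, 1.417]
wrist_force: [0.7, 0.3, 0.4]
width: 0.0599
```

View pics/w10.png

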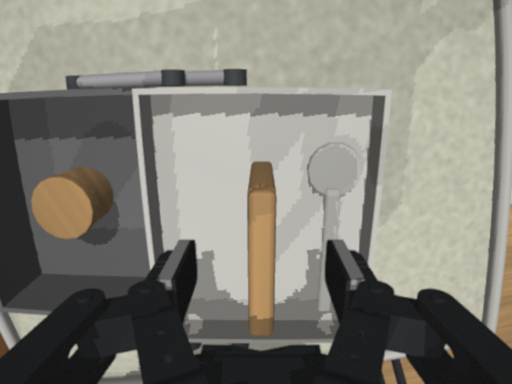

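The bar at (262,260) lies between the fingers and there is no contact force. Closing.

```bash
python3 -m handwheel '[[[0,0,0,0],[0,0,0,0],[0,0,0,0],[0,0,0,0],[0,0,0,0],[0,0,0,0],[0,0,0,0],[0,0,0,0],[0,0,0,0],[0,0,0,0]]]' 0.0 50
```

```text
time: 28.0
tool_pos: [0.6261, -0.1561, 0.078]
tcp_rot: [3.141, 0.0, 1.417]
wrist_force: [2.3, 1.1, 3.9]
width: 0.0104
```

Opening is now 10.4 mm, a fuller grip. I'll lift a little and check that the tray follows.

```bash
python3 -m handwheel '[[[0,-0.0017,-0.0039,0],[0,-0.0017,-0.0039,0],[0,-0.0044,-0.0073,0],[0,-0.0052,-0.0068,0],[0,-0.006,-0.0061,0],[0,0,0,0],[0,0,0,0]]]'
python3 - <<'E'
from h import *
c=cam('scene');save(c,'s11.png');p=cloud(c)
m=(p[...,2]>0.13)&(p[...,2]<0.16)&(abs(p[...,0]-.607)<.03)&(abs(p[...,1]+.153)<.05);print(m.sum(),p[m].max(0) if m.any() else 0)
E
```

```text
time: 28.7
tool_pos: [0.6073, -0.1532, 0.1061]
tcp_rot: [3.141, 0.0, 1.417]
wrist_force: [5.1, 0.9, 3.9]
width: 0.0109
251 [ 0.62749248 -0.11559046  0.15986552]
```

View pics/s11.png

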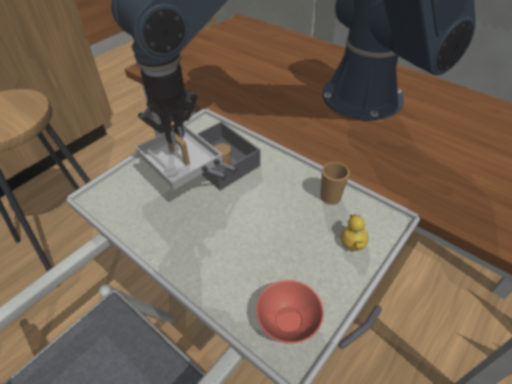

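The tray at (180,158) is raised and held. Continuing over the top and down, slowing near home.

```bash
python3 -m handwheel '[[[0,-0.0067,-0.0053,0],[0,-0.0073,-0.0044,0],[0,-0.0078,-0.0035,0],[0,-0.0081,-0.0025,0],[0,-0.0084,-0.0015,0],[0,-0.0085,-0.0005,0],[0,-0.0085,0.0005,0],[0,-0.0084,0.0016,0],[0,-0.0081,0.0026,0],[0,0,0,0]]]' && python3 -m handwheel '[[[0,-0.0078,0.0035,0],[0,-0.0073,0.0045,0],[0,-0.0067,0.0053,0],[0,-0.006,0.0061,0],[0,-0.0026,0.0034,0],[0,-0.0026,0.0034,0],[0,-0.0022,0.0037,0],[0,-0.0022,0.0037,0],[0,-0.0017,0.0039,0],[0,-0.0017,0.0039,0],[0,0,0,0],[0,0,0,0]]]'
```

```text
time: 29.75
tool_pos: [0.5339, -0.1415, 0.1182]
tcp_rot: [-3.137, -0.001, 1.417]
wrist_force: [-4.4, 2.6, 10.7]
width: 0.0106
time: 30.95
tool_pos: [0.4962, -0.1356, 0.0779]
tcp_rot: [3.141, -0.0, 1.417]
wrist_force: [-1.1, 6.9, 7.9]
width: 0.0107
```

```bash
python3 -m handwheel '[[[0,0,0.001,0],[0,0,0,0],[0,0,0,0]]]'
python3 - <<'E'
from h import *
c=cam('scene');save(c,'s12.png');p=cloud(c)
y=-0.15;bx=np.array([np.cos(y),np.sin(y)]);by=np.array([-np.sin(y),np.cos(y)]);o=np.array([.4962,-.136])
d=p[...,:2]-o;X=d@bx;Y=d@by
m=(abs(X-.04)<.015)&(abs(Y)<.05);print('tray floor z',np.nanmedian(p[m][:,2]))
m=(abs(X)<.09)&(abs(Y)<.076)&(p[...,2]>.066)&(p[...,2]<.09);print(X[m].min(),X[m].max(),np.percentile(p[m][:,2],95))
cv2.imwrite('pics/s12c.png',cv2.resize(c['frame'][60:200,130:290],None,fx=4,fy=4)[:,:,::-1])
E
```

```text
time: 31.25
tool_pos: [0.4963, -0.1357, 0.0776]
tcp_rot: [3.141, -0.0, 1.417]
wrist_force: [-4.7, 8.2, 17.7]
width: 0.0107
tray floor z 0.29270722719340636
-0.06548305300732227 0.06681716503731511 0.08161629939448152
```

View pics/s12c.png

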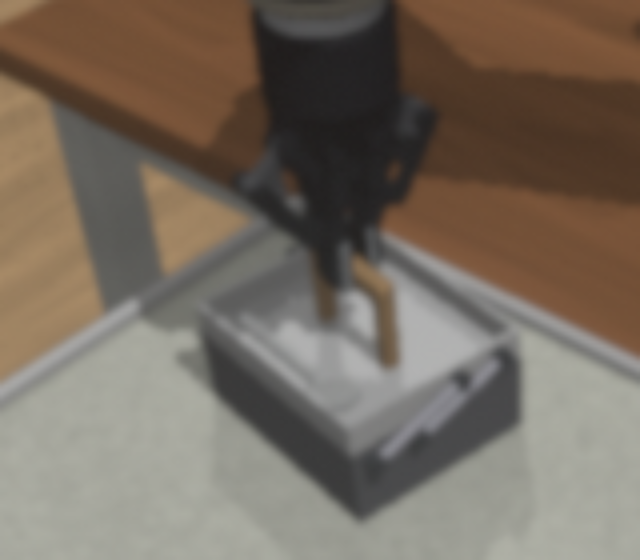

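The tray is seated flush at (360,350), and the force rose to 18 N against the stop, so it is home. Releasing and rising.

```bash
python3 -m handwheel '[[[0,0,-0.001,0],[0,0,0,0],[0,0,0,0],[0,0,0,0],[0,0,0,0],[0,0,0,0],[0,0,0,0]]]' 0.06; python3 -m handwheel '[[[0,0,-0.01,0],[0,0,-0.02,0],[0,0,-0.03,0],[0,0,-0.03,0],[0,0,-0.03,0],[0,0,-0.02,0],[0,0,0,0],[0,0,0,0]]]';  python3 -m handwheel '[[[-0.02,-0.02,0,0],[-0.03,-0.02,0,0],[-0.03,-0.02,0,0],[-0.03,-0.01,0,0],[-0.03,0,0,0],[-0.03,0,0,0],[-0.02,0,0,0],[0,0,0,0],[0,0,0,0],[0,0,0,0],[0,0,0,0]]]'
python3 - <<'E'
from h import *
y=-0.15;bx=np.array([np.cos(y),np.sin(y)]);by=np.array([-np.sin(y),np.cos(y)]);o=np.array([.4962,-.136])
for n in('top','scene'):
    c=cam(n);save(c,n+'13.png');p=cloud(c)
    m=(p[...,2]>0.108)&(p[...,2]<0.13)&(abs(p[...,0]-.497)<.07)&(abs(p[...,1]+.136)<.07)
    q=p[m];print(n,'handle',cv2.minAreaRect((q[:,:2]*1000).astype(np.float32)),np.median(q[:,2]))
    d=p[...,:2]-o;X=d@bx;Y=d@by
    m=(abs(X)<.075)&(abs(Y)<.076)&(p[...,2]>.066)&(p[...,2]<.09);print(X[m].min(),X[m].max(),np.percentile(p[m][:,2],90))
    for nm,a in dict(bowl=(.737,.248,.1,.035,.06),cup=(.43,.15,.07,.07,.1),duck=(.507,.238,.08,.01,.08)).items():
        m=(p[...,2]>a[3])&(p[...,2]<a[4])&(np.hypot(p[...,0]-a[0],p[...,1]-a[1])<a[2]);print(nm,cv2.minEnclosingCircle((p[m][:,:2]*1000).astype(np.float32)))
s=bot.state();print(s['time'],s['wrist_force'],s['joint_velocities'].round(3))
E
```

```text
time: 32.0
tool_pos: [0.4957, -0.1359, 0.0774]
tcp_rot: [-3.142, 0.0, 1.417]
wrist_force: [0.2, -0.4, -0.1]
width: 0.0598
time: 32.8
tool_pos: [0.4956, -0.1358, 0.2176]
tcp_rot: [3.141, 0.0, 1.417]
wrist_force: [0.1, -0.0, -0.6]
width: 0.0601
time: 33.9
tool_pos: [0.3976, -0.312, 0.2172]
tcp_rot: [-3.141, -0.0, 1.418]
wrist_force: [-0.2, 0.1, -0.2]
width: 0.0601
top handle ((496.8403015136719, -137.32504272460938), (71.6964340209961, 12.382549285888672), 80.48365020751953) 0.11960923149058578
-0.06538314441691372 0.06561268057007473 0.07801527441012739
bowl ((730.0586547851562, 243.8463134765625), 57.820045471191406)
cup ((426.3153076171875, 144.68878173828125), 30.096364974975586)
duck ((507.96160888671875, 250.029541015625), 36.30366897583008)
scene handle ((497.78302001953125, -134.848876953125), (70.83245849609375, 12.64876651763916), 81.80972290039062) 0.1170531148622913
-0.06554636162599017 0.06690647998920747 0.07742542123629378
bowl ((730.1354370117188, 246.81117248535156), 57.95534896850586)
cup ((426.609619140625, 147.1734161376953), 30.60918426513672)
duck ((508.7174072265625, 252.55166625976562), 37.637855529785156)
34.0 [0.87755148 0.33385579 0.09332317] [-0.004  0.002 -0.002  0.001  0.001 -0.001]
```

View pics/scene13.png

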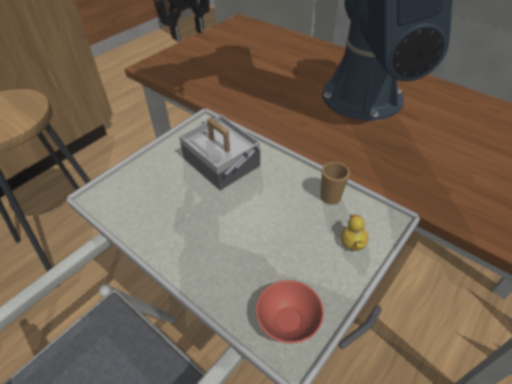

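The box at (220,150) is closed. Its handle is back at its starting pose, the other objects have not moved, and the robot is clear.

```bash
python3 -c "
from workcell import bot
print(bot.finish_job())"
```

```text
the job is handed in; nothing more can be done
None
```

I handed the job in at about 34 s. The top tray was swung fully open, the pot set in the compartment, and the tray carried back over and lowered until it was home.

- **Tray:** It opened to its stop, with the handle 131 mm back from closed. After closing, the handle is back within about 1 mm of its starting position and the rim is at 77–78 mm.
- **Pot:** With the tray still open, the pot stood at about (−6, 0) mm in the box with its top at 42 mm, so it was upright on the floor and released. I could not see it after the tray closed.
- **Other objects:** The cup, duck and bowl moved less than about 1 mm by the cameras. The robot was clear of everything at the end, with no notable force on the wrist.

**Failed grasp:** The first attempt to take the handle for closing did not hold. The gripper closed to 0 mm and I started the arc without the tray. The tray stayed fully open and nothing else was disturbed. I regripped about 17 mm deeper, checked that the tray lifted with the hand, and then closed it.

**Unresolved disagreement:** The wrist camera showed the shut fingertips about 29 mm above the stated tool point. The first opening grip may therefore have held only the top of the handle bar.

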